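Interleave an alternator heat sink with its mate in a cam-clamp jig

ROBOT

A 7-joint arm with a two-finger parallel gripper is mounted at the origin on the work surface. World frame = base frame: x ahead of the robot, y to its left, z up, the work surface at z = 0. Lengths are in m, angles in rad, forces in N, time in s.
With the tool pointing down it reaches from about 0.425 to 0.925 m from the base axis. Payload 6.8 kg.
Tool frame: the origin (TCP) lies midway between the tips of the shut fingers; the grasp point (between the pads) lies 19 mm behind it; z points along the fingers, y is the line along which they close (so a half turn about z gives the same grasp; the last joint's range is limited). The gripper opens to 85 mm and grips with 20 to 120 N. Pads are 22 mm wide; open, the fingers measure 114 mm over their backs; the gripper's body (76 mm by 85 mm) begins 54 mm behind the grasp point. The pads swing forward as they close: fully open they stand 13 mm farther back than shut.
Start: joints at [1.175, 0.477, 0.022, 1.555, -0.011, 1.109, -0.083], TCP at [0.192, -0.647, 0.231] pointing down, gripper open.
Joint ranges: [-2.96, 2.96], [-0.34, 2.1], [-1.41, 1.46], [0.24, 2.44], [-1.37, 4.51], [0.17, 1.92], [-2.96, 2.96]. Speed limits (rad/s): [2.39, 2.39, 3.14, 3.14, 3.14, 3.14, 3.14].

INTERFACE

Orientations are given as a unit quaternion [w, x, y, z].
In Python, from cell import env, kinematics, monitor, cams, spot_in, mark_of gives the robot as it stands. Calls block until the motion is done:
- env.reach(position, orientation): joint-space move of the TCP to a pose.
- env.movel(position, velocity=0.15, rot=None, stop_force=None): straight line of the TCP; rot=None keeps the orientation; velocity is the mean speed in m/s. With stop_force (N) it stops when the force on the tool has changed by that much, and returns True; else False.
- env.goto_joints(angles): joint-space move.
- env.grip(opening, f_grip=None): finger opening in m; f_grip is the grip in N (None keeps the last); returns when the fingers have stopped.
- env.dwell(seconds).
- kinematics.inverse_kinematics(position, orientation): joint angles nearest the present ones, or None.
- monitor.get_state(): the state.
- cams.camera(name): name is "scene" or "top"; returns (picture, depth): 420x560x3 uint8, blue, green, red; 420x560 float32, m along the optical axis (not along the pixel's ray), 0 where there is no reading.
- cams.calibration(name): a dict with "fx", "fy", "cx", "cy" (pixels), "rvec" (rotation vector, rad) and "tvec" (3), from world to camera coordinates, as OpenCV has them. Camera axes: x right, y down, z forward; pixel columns grow to the right and rows downward; lengths in m; the calibration is good to about 2 mm. A picture is of the moment at which its call begins. calibration takes no time and is no camera call.
A pose or a line that the arm cannot do raises env.PlanningError and nothing moves.
- env.job_done(): hands the job in; it is judged then, once.
Trained networks look in the newest picture that a camera, given by its name, has taken for a name from the list of things; names that differ only in an ending like _2 or _b are one class to them, and where a whole thing is asked for, a point or a joint stands for the part that bears it (a point fixed in the world has none). Each returns a list of dicts, best first, with "score" (0 to 1); they miss things now and then, are a little off and sometimes report something else, mostly with a low value. They report only what shows in the picture. A call takes as long as a camera call.
- spot_in(query, camera): "at" ([x, y, z] in m, in the coordinates of the camera as it stood for that picture, good to about 4 mm: the middle of the surface that is visible of it).
- mark_of(query, camera): "at" ([x, y, z] in m, in the coordinates of the camera as it stood for that picture, good to about 4 mm: a listed point, or the origin of a listed thing).
The state is a dict: "time": time; "qpos": joint angles; "joint_velocities": joint speeds; "joint_torque": joint torques, N m; "tcp_pos": TCP position; "orientation": TCP orientation; "force": force on the tool from outside, world axes, zero at the start; "torque": the same for the moment, N m; "opening": finger opening in m; "gripper_force": force on a finger pad.
Only numpy, scipy, OpenCV 4.12 (cv2) and the standard library are available. Lean on these libraries where they do the work, as an engineer would, in place of code of your own. Each camera call takes 0.05 s, during which the arm holds its last target. There are 200 camera calls.

TASK

The fine six-finned heat sink half goes into the bench jig, between the five fins of the jig's sprung comb. First swing the cam lever fully open; then set the sink flat on the jig bed just in front of the comb, squared up and with no fins overlapping yet, and let go of it; then slide it straight in until its fins are fully home and let go. Last, swing the lever shut just far enough that the cam bears on the sink and pushes the sprung comb sideways by about 5 mm; do not run it on towards the end of its spring travel, and leave the other things on the counter where they are.

Things in the scene. Friction and masses are not known exactly. Their poses are not given: they have to be found in the camera images.
- sink: Heat sink half to load: bare aluminium comb, 80x107x60 mm, 0.3-0.52 kg, pushing it takes 3-12 N. Origin: centre of the spine's underside; x along the fins, z up. Spine x -15..15, y -53.5..53.5, z 0..30. Grip block on it 30 (x) by 36 (y) mm, z 30..60, over the origin. Six 7 mm fins, 30 high, x 15..65, at y -50,-30,-10,10,30,50. Starts at the right, in either of two areas (coarse sink in the other).
- coarse: A look-alike sink to leave alone: same spine and grip block, same frame, but only three thick (16 mm) square-ended fins.
- jig: Dark steel jig, fixed. Origin: underside, below the sink's home when the comb is unmoved. x: slide-in direction, away from the robot; y: towards the cam. Flat bed 12 mm thick, x -115..105, y -87..147 mm. A squared-up sink at x = -60, y = 0 is 13 mm short of overlapping the comb. Spring bracket 32 mm high at x 55..101, y -83..-73; back rail 26 mm high at x 91..103.
- comb_home (a point): Point on the sprung comb, at bed top, axes as the jig's: the sink's origin when fully home and centred. Five 7 mm aluminium fins at y -40,-20,0,20,40 (3 mm play each side), rounded tips at x = 18, running back to a spine face at x = 65 where the sink's fin tips stop. A bar joins their tops at x 24..34, z 35..40: the sink can only be slid in under it, not lowered in.
- comb (a joint): Sideways travel of the sprung comb towards jig -y, in m: 0 at rest, 0.016 at its stop. Preload 4 N, then 1 N per mm. Want about 0.005 at the end. It shows as the 21 mm gap between the comb's spine and the spring bracket closing.
- cam (a joint): Lever angle, rad: 0 fully open (stop), growing anticlockwise from above, stop at 2.6. Starts part-shut; stays where left (about 3.5 N at the handle). At 0 the lever points from the pivot to jig +y, swung 0.4 rad towards +x; shutting brings it round to -x, towards the robot. The cam takes up the play and then moves the comb between about 1.0 and 2.2 rad, depending on where the post is.
- campost: Steel post carrying cam and lever, bolted to the bed at jig x = 52, y = 73..79 mm. Origin: on the vertical pivot axis at bed top; axes as the jig's. The cam is a 56 mm disc, 7 to 29 mm above the bed, centred 14 mm off the pivot: its edge reaches (28 - 14 cos angle) mm from the pivot towards the sink, and presses on the side of the sink's outermost fin.
- handle (a point): Top centre of the lever's upright round black handle: 18 mm diameter, top 82 mm above the bed, free-standing from the lever's upper face, 40 mm above the bed. 90 mm from the pivot axis.
- driver: Bystander: blue-handled screwdriver, 220 mm, lying on the counter to the left.
- driver2: Bystander: orange-handled screwdriver, 180 mm, lying on the left.
- spanner: Bystander: steel spanner, 170 mm, near right.
- armature: Bystander: copper armature standing on end, 56 mm across, 120 mm tall, right.
- cleaner: Bystander: spray can, 60 mm across, 170 mm tall, far left.

How it is judged:
By the outcome, as a careful person would: the job done as asked, in the order asked, and still so for the second after the job is handed in, with the robot touching nothing.
It also fails if it takes over 72 s, if anything falls off the work surface, if the arm or the gripper's body presses on something with over 40 N, if the wrist force passes 120 N, or if a joint passes its speed limit or range.

## Working session

There is one attempt and no reset: what is moved stays moved. The work goes in short steps, each a Python script; the robot and the scene stay as the last script left them, time stands still between calls to the robot, and variables do not carry over. Pictures are saved under pics/ and viewed, at most 10 in all, crops included, and the job is handed in when it is done.

```bash
ls; mkdir -p pics; cat > h.py <<'E'
import numpy as np, cv2
from cell import env, kinematics, monitor, cams, spot_in, mark_of
def cal(n):
    c=cams.calibration(n); R=cv2.Rodrigues(np.array(c["rvec"],float))[0]; return c,R,np.array(c["tvec"],float).ravel()
def w(n,p):
    c,R,t=cal(n); return R.T@(np.array(p)-t)
def cloud(n,d):
    c,R,t=cal(n); v,u=np.indices(d.shape)
    P=np.stack([(u-c["cx"])/c["fx"]*d,(v-c["cy"])/c["fy"]*d,d],-1)
    return (P-t)@R
def proj(n,p):
    c,R,t=cal(n); q=R@np.array(p)+t; return c["fx"]*q[0]/q[2]+c["cx"],c["fy"]*q[1]/q[2]+c["cy"]
def marks(q,n,k=2):
    for r in mark_of(q,n)[:k]: print(n,q,round(r["score"],2),w(n,r["at"]).round(4))
E
python3 - <<'E'
from h import *
for n in ("top","scene"):
    p,d=cams.camera(n); cv2.imwrite(f"pics/{n}0.png",p); np.save(f"{n}0.npy",d)
    for q in ("sink","coarse","jig","comb_home","campost","handle"): marks(q,n)
print(monitor.get_state()["time"],monitor.get_state()["orientation"])
E
```

```text
cell.py
pics
top sink 0.69 [ 4.446e-01 -2.513e-01  4.000e-04]
top coarse 0.66 [ 0.6257 -0.2724 -0.0037]
top coarse 0.29 [ 0.5057  0.0873 -0.0007]
top jig 0.92 [0.501  0.0828 0.0006]
top campost 0.84 [0.5569 0.1506 0.0125]
top handle 0.74 [0.4806 0.1989 0.0961]
top handle 0.71 [ 0.4039  0.3492 -0.0016]
scene sink 0.75 [ 0.4469 -0.2515 -0.0046]
scene coarse 0.96 [ 0.6243 -0.2713 -0.0024]
scene jig 0.62 [ 0.5029  0.0785 -0.0064]
scene comb_home 0.97 [0.4991 0.0853 0.0103]
scene campost 0.71 [0.5556 0.1511 0.0116]
scene handle 0.89 [0.4862 0.1988 0.0911]
0.7 [4.33002086e-05 9.89665661e-01 1.43394131e-01 4.75711272e-06]
```

View pics/top0.png

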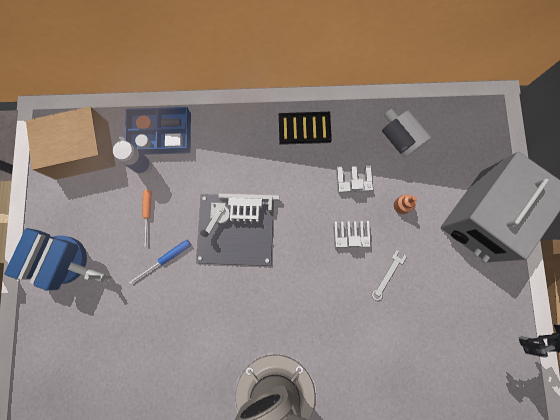

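View pics/scene0.png

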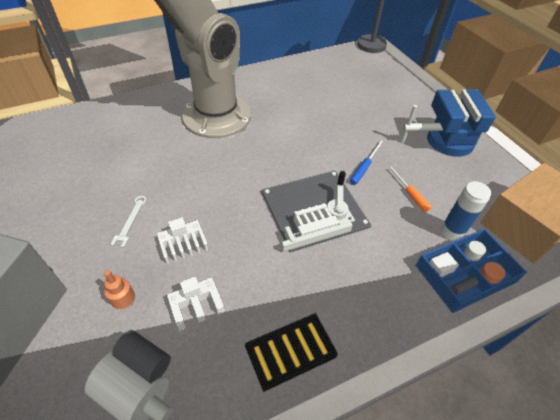

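The top view shows the jig at about (235,230), the lever handle near (210,222), the fine sink at (352,235) and the coarse one at (355,180). The sink's fins point roughly away from the robot (+x). Next I'll measure the yaws from depth.

```bash
cat > fit.py <<'E'
from h import *
from scipy.optimize import minimize
def boxes(P,bs):  # signed distance to union of boxes (x0,x1,y0,y1,z0,z1)
    D=[]
    for b in bs:
        b=np.array(b).reshape(3,2); c=b.mean(1); hh=(b[:,1]-b[:,0])/2
        q=abs(P-c)-hh; D.append(np.linalg.norm(np.maximum(q,0),axis=1)+np.minimum(q.max(1),0))
    return np.min(D,0)
F=[(.015,.065,y-.0035,y+.0035,0,.03) for y in (-.05,-.03,-.01,.01,.03,.05)]
SINK=[(-.015,.015,-.0535,.0535,0,.03),(-.015,.015,-.018,.018,.03,.06)]+F
BED=[(-.115,.105,-.087,.147,0,.012)]
def fit(P,bs,x0,z0=0):
    def cost(v):
        c,s=np.cos(v[2]),np.sin(v[2]); Q=P-[v[0],v[1],z0]
        Q=np.c_[c*Q[:,0]+s*Q[:,1],-s*Q[:,0]+c*Q[:,1],Q[:,2]]
        return np.minimum(abs(boxes(Q,bs)),.01).mean()
    best=None
    for dx in (-.006,0,.006):
      for a in (-.12,0,.12):
        r=minimize(cost,np.array(x0)+[dx,0,a],method="Nelder-Mead",options=dict(initial_simplex=np.array(x0)+[dx,0,a]+np.array([[0,0,0],[.006,0,0],[0,.006,0],[0,0,.08]]),xatol=1e-5,fatol=1e-8))
        if best is None or r.fun<best.fun: best=r
    return best.x.round(4),round(best.fun,5)
def sel(n,d,c,r,zlo,zhi):
    P=cloud(n,d)[d>0]; return P[(np.hypot(P[:,0]-c[0],P[:,1]-c[1])<r)&(P[:,2]>zlo)&(P[:,2]<zhi)]
E
python3 - <<'E'
from fit import *
for n in ("top","scene"):
    d=np.load(n+"0.npy")
    F0=sel(n,d,(.45,-.4),.06,-.02,.05); print(n,"floor",F0[:,2].mean(),F0[:,2].std())
    P=sel(n,d,(.46,-.25),.085,.008,.08); print(len(P),fit(P,SINK,(.446,-.251,0)))
    P=sel(n,d,(.5,.11),.2,.007,.018); print(len(P),cv2.minAreaRect((P[:,:2]*1000).astype(np.float32)))
    # bed edges: robust line fit using extremes
    for ax,lab in ((0,'x'),(1,'y')):
        o=1-ax; bins=np.round(P[:,o]/.006).astype(int)
        for sgn in (-1,1):
            E=np.array([P[bins==b][np.argmax(sgn*P[bins==b][:,ax])] for b in np.unique(bins) if (bins==b).sum()>3])
            E=E[4:-4]; m=np.median(E[:,ax])
            E=E[abs(E[:,ax]-m)<.03]; k=np.polyfit(E[:,o],E[:,ax],1)
            res=E[:,ax]-np.polyval(k,E[:,o]); E=E[abs(res)<.004]; k=np.polyfit(E[:,o],E[:,ax],1)
            print(lab,sgn,len(E),"slope",k[0].round(4),"at jig c",np.polyval(k,(.5,.083)[o]).round(4))
E
```

```text
top floor 0.00032747530608761996 0.002837462284023298
688 (array([ 0.4451, -0.2522, -0.0104]), np.float64(0.00129))
3812 ((470.09423828125, 114.07754516601562), (311.8326110839844, 341.05389404296875), 67.43941497802734)
x -1 36 slope 0.0657 at jig c 0.3876
x 1 2 slope 0.0119 at jig c 0.5953
y -1 19 slope -0.0699 at jig c -0.0045
y 1 24 slope -0.0694 at jig c 0.2286
scene floor 9.539243510754331e-05 0.0022516721655593858
1028 (array([ 0.4478, -0.2512, -0.0056]), np.float64(0.00097))
3298 ((504.34228515625, 139.18614196777344), (317.6970520019531, 224.17738342285156), 85.45182037353516)
x -1 38 slope 0.0698 at jig c 0.3906
x 1 37 slope 0.0617 at jig c 0.61
y -1 26 slope -0.0676 at jig c -0.0036
y 1 25 slope -0.0632 at jig c 0.2299
```

```bash
python3 - <<'E'
import cv2,numpy as np
p=cv2.imread("pics/top0.png");s=cv2.imread("pics/scene0.png")
a=cv2.resize(p[180:275,185:285],(400,380),interpolation=cv2.INTER_CUBIC);b=cv2.resize(s[165:255,255:375],(400,300),interpolation=cv2.INTER_CUBIC)
o=np.zeros((380,800,3),np.uint8);o[:,:400]=a;o[:300,400:]=b;cv2.imwrite("pics/c0.png",o)
E
```

```text
(no output)
```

View pics/c0.png

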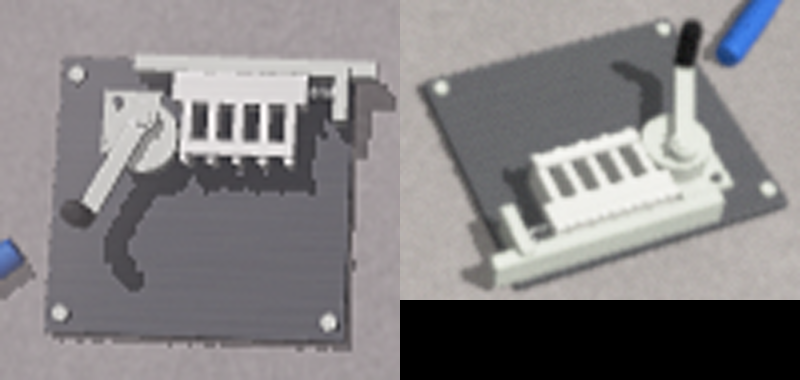

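The crop shows the lever part-shut, its handle at (78,210) in the left half. The comb, spring bracket (340,95) and rail are clear of it. Bed edges give a jig yaw of about -0.068. Next is a whole-jig model fit.

```bash
cat >> fit.py <<'E'
B=.012
COMB=[(.018,.065,y-.0035,y+.0035,B,B+.035) for y in (-.04,-.02,0,.02,.04)]+[(.024,.034,-.0435,.0435,B+.035,B+.04)]
JIG=BED+COMB+[(.055,.101,-.083,-.073,B,B+.032),(.091,.103,-.08,.06,B,B+.026),(-1,1,-1,1,-.05,0)]
def fitjig(n,d,x0=(.502,.083,-.068)):
    P=sel(n,d,(.5,.11),.22,-.01,.07); return fit(P,JIG,x0)
E
python3 - <<'E'
from fit import *
for n in ("top","scene"):
    print(n,fitjig(n,np.load(n+"0.npy")))
for i in range(3):
    for n in ("top","scene"):
        cams.camera(n)
        for q in ("comb_home","campost","handle"): marks(q,n,1)
E
```

```text
top (array([ 0.5027,  0.0824, -0.0676]), np.float64(0.0023))
scene (array([ 0.5042,  0.0836, -0.0647]), np.float64(0.00184))
top comb_home 0.55 [0.5019 0.0802 0.0139]
top campost 0.93 [0.5558 0.1536 0.0127]
top handle 0.68 [0.4813 0.1964 0.0937]
scene comb_home 0.94 [0.5006 0.0814 0.0076]
scene campost 0.59 [0.5589 0.1551 0.0105]
scene handle 0.58 [0.4827 0.1992 0.0951]
top comb_home 0.56 [0.5026 0.0789 0.0131]
top campost 0.85 [0.5564 0.1494 0.0113]
top handle 0.6 [0.4793 0.2003 0.095 ]
scene comb_home 0.74 [0.5067 0.086  0.0105]
scene campost 0.75 [0.5584 0.1496 0.0097]
scene handle 0.85 [0.4818 0.1976 0.0963]
top comb_home 0.63 [0.5004 0.0764 0.015 ]
top campost 0.64 [0.5567 0.1527 0.014 ]
top handle 0.74 [0.4809 0.198  0.0966]
scene comb_home 0.78 [0.5029 0.0848 0.0118]
scene campost 0.85 [0.5579 0.1497 0.0114]
scene handle 0.62 [0.4851 0.1981 0.0937]
```

```bash
cat >> h.py <<'E'
from scipy.spatial.transform import Rotation as Ro
TH=-.067; J=np.array([.502,.0825]); PV=np.array([.5589,.1528])
def down(psi): # tool down, closing line along world angle psi
    y=np.array([np.cos(psi),np.sin(psi),0]); z=np.array([0,0,-1.]); q=Ro.from_matrix(np.c_[np.cross(y,z),y,z]).as_quat(); return [q[3],q[0],q[1],q[2]]
def hpos(a,z): # handle position, lever angle a
    f=np.pi/2-.4+TH+a; return [PV[0]+.09*np.cos(f),PV[1]+.09*np.sin(f),z], f
def jw(x,y,z): c,s=np.cos(TH),np.sin(TH); return [J[0]+c*x-s*y,J[1]+s*x+c*y,z]
def lever(): 
    p=np.array(monitor.get_state()["tcp_pos"])[:2]-PV; return np.arctan2(p[1],p[0])-(np.pi/2-.4+TH), np.hypot(*p)
def st(): 
    s=monitor.get_state(); print("t",round(s["time"],2),"tcp",np.round(s["tcp_pos"],4),"F",np.round(s["force"],1),"op",round(s["opening"],4),"gf",s["gripper_force"],"q7",round(s["qpos"][6],2)); return s
E
python3 - <<'E'
from h import *
for k in (-1,1):
    for a in (1.5,.75,0,1.75):
        p,f=hpos(a,.06); q=kinematics.inverse_kinematics(p,down(f+k*np.pi/2)); print(k,a,np.round(p,3),None if q is None else np.round(q,2))
for psi in (-1.58,1.56):
    for p in ([.447,-.252,.031],jw(-.06,0,.043),jw(0,0,.043)):
        q=kinematics.inverse_kinematics(p,down(psi)); print(psi,p,None if q is None else np.round(q,2))
E
```

```text
-1 1.5 [0.482 0.199 0.06 ] [ 0.32  0.76 -1.11  2.    0.86  0.95 -0.21]
-1 0.75 [0.534 0.239 0.06 ] [ 0.18  0.77 -0.99  1.86  0.79  0.97 -0.89]
-1 0 [0.599 0.233 0.06 ] [ 0.09  0.77 -0.81  1.72  0.67  0.95 -1.45]
-1 1.75 [0.473 0.178 0.06 ] [ 0.36  0.73 -1.11  2.04  0.85  0.93  0.06]
1 1.5 [0.482 0.199 0.06 ] [-1.01  0.55  0.64  2.09 -0.53  0.67 -2.12]
1 0.75 [0.534 0.239 0.06 ] [ 0.29  0.9  -1.19  1.85  0.96  1.1   2.14]
1 0 [0.599 0.233 0.06 ] [ 0.29  0.98 -1.2   1.71  0.99  1.18  1.49]
1 1.75 [0.473 0.178 0.06 ] [ 0.02  0.52 -0.63  2.06  0.47  0.7  -2.77]
-1.58 [0.447, -0.252, 0.031] [ 0.47  0.51 -0.1   2.08  0.09  0.56 -1.27]
-1.58 [np.float64(0.4421346196297351), np.float64(0.08651699304499041), 0.043] [ 0.05  0.45 -0.46  2.2   0.37  0.57 -2.26]
-1.58 [np.float64(0.502), np.float64(0.0825), 0.043] [ 0.05  0.51 -0.41  2.07  0.34  0.62 -2.18]
1.56 [0.447, -0.252, 0.031] [ 0.86  0.58 -0.58  2.05  0.51  0.66  1.49]
1.56 [np.float64(0.4421346196297351), np.float64(0.08651699304499041), 0.043] [ 0.42  0.59 -0.92  2.18  0.73  0.72  0.56]
1.56 [np.float64(0.502), np.float64(0.0825), 0.043] [ 0.29  0.59 -0.72  2.05  0.59  0.72  0.75]
```

```bash
cat >> h.py <<'E'
def arc(a0,a1,z,stop=None,step=.12,v=.1):
    for a in np.linspace(a0,a1,max(2,int(abs(a1-a0)/step)+2))[1:]:
        p,f=hpos(a,z)
        if env.movel(p,v,rot=down(f-np.pi/2),stop_force=stop): print("stopped near",a); return True
    return False
E
python3 - <<'E'
from h import *
p,f=hpos(1.5,.20)
env.movel([.25,-.60,.30],.3)
env.reach(p,down(f-np.pi/2)); env.grip(.05,20); st()
p[2]=.06; print("hit",env.movel(p,.12,stop_force=8)); st()
env.grip(.024,20); st()
arc(1.5,.05,.06,stop=25); print(lever()); st()
print(arc(.05,-.12,.06,stop=10,step=.06,v=.04)); print(lever()); st()
E
```

```text
t 5.78 tcp [0.4816 0.1989 0.2   ] F [-0.4 -1.  -0. ] op 0.05 gf 0.0 q7 0.06
hit False
t 7.09 tcp [0.482  0.1992 0.0607] F [0.1 1.1 0.1] op 0.0496 gf 0.0 q7 -0.12
t 7.46 tcp [0.4817 0.1989 0.0602] F [-0.1  0.4 -0.9] op 0.0241 gf 0.0 q7 -0.12
(np.float64(0.04765253606081399), np.float64(0.08997117598475889))
t 10.82 tcp [0.5955 0.235  0.0601] F [-0.3 -0.9 -0.3] op 0.0237 gf 0.0 q7 -1.28
stopped near -0.12
True
(np.float64(-0.03715187000554532), np.float64(0.08906945044124519))
t 11.57 tcp [0.6019 0.2308 0.0592] F [-0.7  0.7 -0.5] op 0.0239 gf 0.3266814909875393 q7 -1.41
```

```bash
python3 - <<'E'
from h import *
env.grip(.04); p=np.array(monitor.get_state()["tcp_pos"]); p[2]=.2; env.movel(p,.25)
psi=np.pi/2-.008
env.reach([.447,-.2517,.15],down(psi)); env.grip(.06); st()
for n in ("top","scene"):
    cams.camera(n); marks("handle",n,1)
print("want",hpos(0,.094)[0])
print(env.movel([.447,-.2517,.031],.12,stop_force=8)); env.grip(.0,35); st()
env.movel([.447,-.2517,.12],.15); st()
E
```

```text
t 15.29 tcp [ 0.4472 -0.2515  0.1501] F [-0.3  0.3  0.2] op 0.0599 gf 0.0 q7 1.46
top handle 0.9 [0.5995 0.2348 0.095 ]
scene handle 0.79 [0.6036 0.2358 0.0945]
want [np.float64(0.5994188591885803), np.float64(0.2331630639663272), 0.094]
False
t 16.97 tcp [ 0.4474 -0.2521  0.0317] F [-1.7 -0.9  5.8] op 0.0355 gf 36.14813983440399 q7 1.29
t 17.71 tcp [ 0.446  -0.2517  0.1191] F [-0.4 -0.  -4.4] op 0.0358 gf 35.358837246894836 q7 1.42
```

```bash
python3 - <<'E'
from fit import *
psi=np.pi/2+TH
p=jw(-.06,0,.15)
env.reach(p,down(psi)); p[2]=.055; env.movel(p,.2); env.dwell(.2)
p[2]=.041; print(env.movel(p,.02,stop_force=5)); st()
env.grip(.055); env.dwell(.1)
p[2]=.13; env.movel(p,.2)
p=np.array(p)-[.0,.30,-.05]; p=[.42,-.2,.25]; env.reach(p,down(psi)); env.dwell(.2); st()
for n in ("top","scene"):
    im,d=cams.camera(n); cv2.imwrite(f"pics/{n}1.png",im); np.save(f"{n}1.npy",d)
    x0=(*jw(-.06,0,0)[:2],TH)
    print(n,"jig",fitjig(n,d),"want sink",np.round(x0,4))
    print("sink",fit(sel(n,d,jw(-.05,0,0)[:2],.065,.02,.09),SINK,x0,.012)); marks("sink",n,1)
E
python3 - <<'E'
import cv2,numpy as np
p=cv2.imread("pics/top1.png");s=cv2.imread("pics/scene1.png")
a=cv2.resize(p[180:275,185:285],(400,380),interpolation=cv2.INTER_CUBIC);b=cv2.resize(s[165:255,255:375],(400,300),interpolation=cv2.INTER_CUBIC)
o=np.zeros((380,800,3),np.uint8);o[:,:400]=a;o[:300,400:]=b;cv2.imwrite("pics/c1.png",o)
E
```

```text
True
t 20.38 tcp [0.4421 0.0865 0.0437] F [-0.7  0.1  5.4] op 0.0356 gf 36.71270549297333 q7 0.49
t 22.78 tcp [ 0.4203 -0.1987  0.2497] F [ 1.  -0.6 -0.5] op 0.0551 gf 0.0 q7 1.48
top jig (array([ 0.5025,  0.0822, -0.062 ]), np.float64(0.0026)) want sink [ 0.4421  0.0865 -0.067 ]
sink (array([ 0.4399,  0.0864, -0.0682]), np.float64(0.00134))
top sink 0.76 [0.4373 0.0868 0.0125]
scene jig (array([ 0.5043,  0.0835, -0.0642]), np.float64(0.00239)) want sink [ 0.4421  0.0865 -0.067 ]
sink (array([ 0.4427,  0.0877, -0.066 ]), np.float64(0.00087))
scene sink 0.95 [0.4436 0.0855 0.0086]
```

View pics/c1.png

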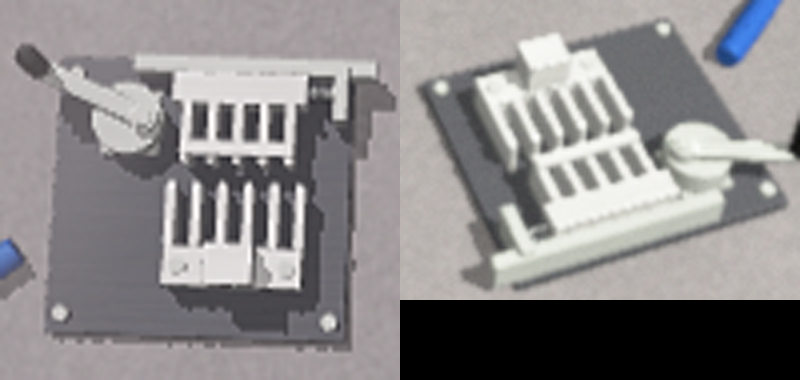

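The sink sits squared up at the jig, lateral offset about 0 mm against the comb, with its fin tips (row 183, left half) clear of the comb tips (row 162). The lever is fully open. Next I regrip and slide it in.

```bash
python3 - <<'E'
from fit import *
psi=np.pi/2+TH
env.reach(jw(-.06,0,.13),down(psi)); print(env.movel(jw(-.06,0,.0437),.15,stop_force=8))
env.grip(0,40); st()
print(env.movel(jw(-.008,0,.0437),.05,stop_force=25)); st()
print(env.movel(jw(.008,0,.0437),.02,stop_force=22)); s=st()
env.grip(.055); env.dwell(.1); p=np.array(s["tcp_pos"]); c=(p[:2]-J); print("along",np.cos(TH)*c[0]+np.sin(TH)*c[1])
p[2]=.15; env.movel(p,.2); env.reach([.42,-.2,.25],down(psi)); env.dwell(.2); st()
for n in ("top","scene"):
    im,d=cams.camera(n); cv2.imwrite(f"pics/{n}2.png",im); np.save(f"{n}2.npy",d)
    print(n,"sink",fit(sel(n,d,jw(-.01,0,0)[:2],.03,.05,.09),SINK,(*jw(0,0,0)[:2],TH),.012)); marks("sink",n,1); marks("comb_home",n,1)
p=cv2.imread("pics/top2.png");s=cv2.imread("pics/scene2.png")
a=cv2.resize(p[180:275,185:285],(400,380),interpolation=cv2.INTER_CUBIC);b=cv2.resize(s[165:255,255:375],(400,300),interpolation=cv2.INTER_CUBIC)
o=np.zeros((380,800,3),np.uint8);o[:,:400]=a;o[:300,400:]=b;cv2.imwrite("pics/c2.png",o)
E
```

```text
False
t 25.2 tcp [0.443  0.0865 0.0447] F [-0.8 -1.6  6.4] op 0.0353 gf 40.64439117908478 q7 0.5
False
t 26.39 tcp [0.4925 0.0839 0.0448] F [-8.1  1.3 12.6] op 0.0355 gf 41.36783838272095 q7 0.56
False
t 27.34 tcp [0.5045 0.0831 0.0447] F [-22.1  -0.8  24.6] op 0.0355 gf 43.095898032188416 q7 0.58
along 0.002477608358215778
t 29.84 tcp [ 0.4205 -0.1988  0.2498] F [-0.5  0.   0.7] op 0.0551 gf 0.0 q7 1.5
top sink (array([ 0.5008,  0.0835, -0.0142]), np.float64(0.00167))
top sink 0.75 [0.4986 0.0824 0.0107]
top comb_home 0.63 [0.4993 0.0776 0.0098]
scene sink (array([ 0.5041,  0.0845, -0.0445]), np.float64(0.00102))
scene sink 0.57 [0.5056 0.0835 0.0083]
```

View pics/c2.png

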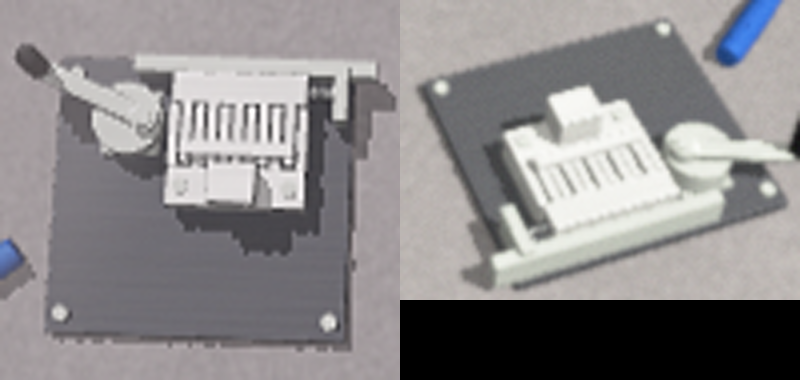

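The sink reads home: it travelled about 61 mm and its fins run up to the comb spine (left half, rows 75–165). To be sure, I'll give it one low confirming push on the spine, then work the lever.

```bash
cat > disp.py <<'E'
from h import *
ys=np.arange(-72,-30,.25)/1000; xs=np.arange(67,86,.5)/1000
def prof(n,im,z=.047):
    X,Y=np.meshgrid(xs,ys,indexing="ij")
    uv=np.array([proj(n,jw(x,y,z)) for x,y in zip(X.ravel(),Y.ravel())],np.float32)
    g=cv2.cvtColor(im,cv2.COLOR_BGR2GRAY)
    return cv2.remap(g,uv[:,0].reshape(X.shape),uv[:,1].reshape(X.shape),cv2.INTER_CUBIC).astype(float)
def disp(n,im0,im1):
    a=prof(n,im0).mean(0); b=prof(n,im1).mean(0)
    thr=(a.max()+a.min())/2
    def edge(p):
        k=np.where((p[:-1]<thr)&(p[1:]>=thr))[0]; return [round(1000*(ys[i]+.00025*(thr-p[i])/(p[i+1]-p[i])),2) for i in k]
    S=np.arange(-2,17,.1)/1000
    e=[np.mean((np.interp(ys-s,ys,b)-a)[(ys>-.053)&(ys-s>ys[0])]**2) for s in S]
    print(n,"edges",edge(a),edge(b),"corr shift mm",round(1000*S[int(np.argmin(e))],2))
E
python3 - <<'E'
from disp import *
psi=np.pi/2+TH
env.grip(0,40)
env.reach(jw(-.05,0,.12),down(psi)); print(env.movel(jw(-.05,0,.026),.15,stop_force=10))
env.movel(jw(-.034,0,.026),.08); st()
print(env.movel(jw(-.005,0,.026),.025,stop_force=18)); s=st()
c=np.array(s["tcp_pos"])[:2]-J; print("along",np.cos(TH)*c[0]+np.sin(TH)*c[1])
env.movel(jw(-.05,0,.026),.15); env.movel(jw(-.05,0,.2),.3)
p,f=hpos(0,.2); env.reach(p,down(f-np.pi/2)); env.grip(.05)
im0={n:cams.camera(n)[0] for n in("top","scene")}
for n in im0: cv2.imwrite(f"pics/{n}3.png",im0[n]); disp(n,cv2.imread(f"pics/{n}0.png"),im0[n])
p[2]=.06; print(env.movel(p,.15,stop_force=8)); env.grip(.024); st()
E
```

```text
False
t 33.03 tcp [0.469  0.0848 0.0265] F [-1.3 -1.1  0.2] op 0.0 gf 0.0 q7 0.5
True
t 33.63 tcp [0.4741 0.0839 0.0248] F [ 0.8 -0.4 -0.5] op 0.0002 gf 0.0 q7 0.52
along -0.02796746272752898Traceback (most recent call last):
  File "<stdin>", line 11, in <module>
  File "disp.py", line 9, in disp
    a=prof(n,im0).mean(0); b=prof(n,im1).mean(0)
      ~~~~^^^^^^^
  File "disp.py", line 5, in prof
    uv=np.array([proj(n,jw(x,y,z)) for x,y in zip(X.ravel(),Y.ravel())],np.float32)
                 ~~~~^^^^^^^^^^^^^
  File "h.py", line 12, in proj
    c,R,t=cal(n); q=R@np.array(p)+t; return c["fx"]*q[0]/q[2]+c["cx"],c["fy"]*q[1]/q[2]+c["cy"]
          ~~~^^^
  File "h.py", line 4, in cal
    c=cams.calibration(n); R=cv2.Rodrigues(np.array(c["rvec"],float))[0]; return c,R,np.array(c["tvec"],float).ravel()
ValueError: time passes only in moves, steps and waits
```

```bash
sed -i 's/^def cal(n):/import functools\n@functools.lru_cache\ndef cal(n):/' h.py
python3 - <<'E'
from disp import *
st()
im0={n:cams.camera(n)[0] for n in("top","scene")}
for n in im0: cv2.imwrite(f"pics/{n}3.png",im0[n]); disp(n,cv2.imread(f"pics/{n}0.png"),im0[n]); disp(n,cv2.imread(f"pics/{n}2.png"),im0[n])
o=np.hstack([cv2.resize(im0["top"][180:275,185:285],(400,380)),cv2.resize(im0["scene"][165:255,255:375],(400,380))]); cv2.imwrite("pics/c3.png",o)
E
```

```text
t 37.03 tcp [0.5994 0.2332 0.2   ] F [ 0.4 -0.7  0.3] op 0.0502 gf 0.0 q7 -1.19
top edges [np.float64(-52.3)] [np.float64(-52.25)] corr shift mm -0.1
top edges [np.float64(-52.3)] [np.float64(-52.24)] corr shift mm -0.1
scene edges [np.float64(-53.26)] [np.float64(-54.63)] corr shift mm 1.3
scene edges [np.float64(-54.37)] [np.float64(-54.48)] corr shift mm 0.2
```

View pics/c3.png

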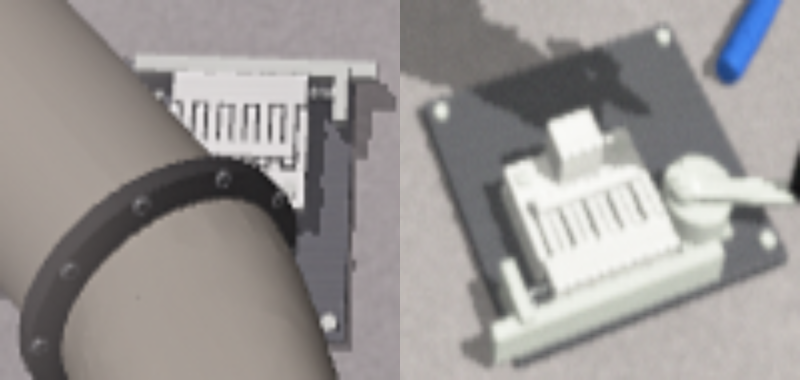

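The comb edge measures -52.3 mm at rest (expected -52). The gap at (320,95) in the left half stays visible even with the arm over the jig. Now I close the lever and measure as I go.

```bash
python3 - <<'E'
from disp import *
p,f=hpos(0,.06); print(env.movel(p,.2,stop_force=8)); env.grip(.024)
def look(k):
    for n in ("top","scene"):
        im,_=cams.camera(n); cv2.imwrite(f"pics/{n}{k}.png",im); disp(n,cv2.imread(f"pics/{n}3.png"),im)
print(arc(0,1.25,.06,stop=25)); print(lever()); st(); look(4)
print(arc(1.25,1.45,.06,stop=25,v=.05)); print(lever()); st(); look(5)
E
```

```text
False
False
(np.float64(1.2482040909962218), np.float64(0.09010864907432894))
t 41.28 tcp [0.4955 0.2168 0.06  ] F [0.1 1.3 0.3] op 0.0237 gf 0.6547496281564236 q7 -0.31
top edges [np.float64(-52.29)] [np.float64(-52.65)] corr shift mm 0.5
scene edges [np.float64(-54.36)] [np.float64(-56.19)] corr shift mm -0.1
False
(np.float64(1.4435094836154743), np.float64(0.090064993402037))
t 42.05 tcp [0.4843 0.2032 0.0603] F [2.  1.9 2.3] op 0.0239 gf 1.7656680196523666 q7 -0.13
top edges [np.float64(-52.29)] [np.float64(-55.08)] corr shift mm 2.7
scene edges [np.float64(-54.36)] [np.float64(-57.14)] corr shift mm 2.1
```

```bash
python3 - <<'E'
from disp import *
def look(k):
    for n in ("top","scene"):
        im,_=cams.camera(n); cv2.imwrite(f"pics/{n}{k}.png",im); disp(n,cv2.imread(f"pics/{n}3.png"),im)
print(arc(1.45,1.60,.06,stop=25,v=.05)); print(lever()); st(); look(6)
env.grip(.045); env.dwell(.1)
p=np.array(monitor.get_state()["tcp_pos"]); p[2]=.2; env.movel(p,.25)
env.reach([.42,-.2,.28],down(np.pi/2+TH)); env.dwell(.3); st(); look(7)
for n in ("top","scene"): disp(n,cv2.imread(f"pics/{n}2.png"),cv2.imread(f"pics/{n}7.png")); marks("handle",n,1)
p=cv2.imread("pics/top7.png");s=cv2.imread("pics/scene7.png")
cv2.imwrite("pics/c7.png",np.hstack([cv2.resize(p[180:275,185:285],(400,380)),cv2.resize(s[165:255,255:375],(400,380))]))
E
```

```text
False
(np.float64(1.5968823854267307), np.float64(0.09012106261040488))
t 42.72 tcp [0.4774 0.1913 0.0601] F [1.  4.7 3.7] op 0.0244 gf 2.0886381715536118 q7 0.01
top edges [np.float64(-52.29)] [np.float64(-56.09)] corr shift mm 4.0
scene edges [np.float64(-54.36)] [np.float64(-60.91)] corr shift mm 4.6
t 45.75 tcp [ 0.4203 -0.1994  0.28  ] F [-0.4  0.5 -0.1] op 0.0453 gf 0.0 q7 1.52
top edges [np.float64(-52.29)] [np.float64(-56.04)] corr shift mm 3.9
scene edges [np.float64(-54.36)] [np.float64(-60.27)] corr shift mm 4.3
top edges [np.float64(-52.3)] [np.float64(-56.0)] corr shift mm 3.9
top handle 0.73 [0.475  0.1948 0.0959]
scene edges [np.float64(-54.37)] [np.float64(-61.4)] corr shift mm 4.5
scene handle 0.69 [0.482  0.1978 0.0942]
```

View pics/c7.png

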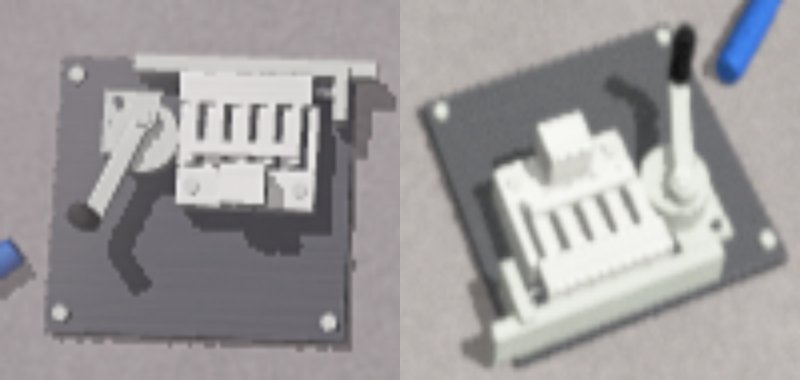

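The sink is still in and the cam bears on it. The comb has shifted about 4–4.5 mm. I'll cross-check with the other end of the comb spine, offline.

```bash
python3 - <<'E'
import disp as D
from disp import *
def pr(n,k,y0,y1,x0,x1,z):
    D.ys=np.arange(y0,y1,.25)/1000; D.xs=np.arange(x0,x1,.5)/1000
    return D.prof(n,cv2.imread(f"pics/{n}{k}.png"),z).mean(0),D.ys
for n in ("top","scene"):
  for z in (.042,.052):
    for (x0,x1) in ((68,76),(76,86)):
      for lab,(y0,y1) in dict(neg=(-72,-35),pos=(35,70)).items():
        out=[]
        for k in (0,2,7):
            p,ys=pr(n,k,y0,y1,x0,x1,z); g=np.gradient(p); i=np.argmax(g if lab=="neg" else -g)
            w=abs(g[max(0,i-14):i+15]); out.append(round(1000*(w*ys[max(0,i-14):i+15]).sum()/w.sum(),2))
        print(n,z,x0,lab,out)
E
```

```text
top 0.042 68 neg [np.float64(-51.96), np.float64(-51.96), np.float64(-55.83)]
top 0.042 68 pos [np.float64(53.28), np.float64(53.28), np.float64(47.07)]
top 0.042 76 neg [np.float64(-52.32), np.float64(-52.32), np.float64(-55.51)]
top 0.042 76 pos [np.float64(52.95), np.float64(52.92), np.float64(47.55)]
top 0.052 68 neg [np.float64(-52.86), np.float64(-52.86), np.float64(-56.52)]
top 0.052 68 pos [np.float64(51.77), np.float64(51.77), np.float64(45.76)]
top 0.052 76 neg [np.float64(-52.96), np.float64(-52.95), np.float64(-56.13)]
top 0.052 76 pos [np.float64(51.26), np.float64(51.18), np.float64(46.1)]
scene 0.042 68 neg [np.float64(-51.41), np.float64(-50.82), np.float64(-55.15)]
scene 0.042 68 pos [np.float64(54.75), np.float64(54.8), np.float64(49.63)]
scene 0.042 76 neg [np.float64(-51.13), np.float64(-51.01), np.float64(-56.09)]
scene 0.042 76 pos [np.float64(53.98), np.float64(54.52), np.float64(49.34)]
scene 0.052 68 neg [np.float64(-55.36), np.float64(-56.77), np.float64(-65.62)]
scene 0.052 68 pos [np.float64(42.11), np.float64(50.28), np.float64(42.71)]
scene 0.052 76 neg [np.float64(-54.93), np.float64(-54.39), np.float64(-58.96)]
scene 0.052 76 pos [np.float64(49.71), np.float64(49.7), np.float64(44.66)]
```

Both spine ends average out at about 4.7 mm, and the cam geometry gives about 4.9, so this is on target. The robot is clear, so I'm handing in.

```bash
python3 -c "
from cell import env; print(env.job_done())"
```

```text
the job is handed in; nothing more can be done
None
```

I handed the job in after about 46 s of robot time: the fine sink is fully home in the comb, the cam is bearing on it, the comb is pushed over about 4.7 mm (camera estimates ran 3.5–6 mm), and the robot is clear; I got no verdict back.

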